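# Find the rocking corner of a levelling stand and fold down its shim

## Task

One corner of the square levelling stand has a short foot. Before touching the shims, press down on the corner pads of the plate with the fingertips to find the one corner that rocks; then press that corner's upright shim leaf down flat on the plate, leaving that corner pressed down on its foot and the other three shims standing. Only push: pick nothing up, and leave the flask, bulb, pen and tweezers where they are.

Things in the scene. Friction and masses are not known exactly. Their poses are not given: they have to be found in the camera images.
- base: Base of the levelling stand, fixed to the worktop: dark steel plate 180 x 180 x 12 mm; over it, on a stiff centre swivel, a square aluminium top plate of the same outline with a skirt that hides four feet under its corners. Origin: centre of the base's underside, on the worktop; x and y along the square's sides, z up; all is placed evenly about it.
- plate_mid (a point): Middle of the top plate's upper face, 47 mm above the worktop; a round bubble level (30 mm across, 8 mm high) stands on it. Three feet just reach the plate, one, at a corner that differs from start to start, is 8 mm short: about 1 N down on that corner rocks it down about 8 mm, and it stays down until the opposite corner is pressed. The other corners do not give.
- corner_a (a point): Centre of the top of the black rubber press pad (24 mm across, 2 mm high) at the near left (-x, +y) corner of the top plate, in the stand's own axes, 74 mm from the middle along each side; moves with the plate. 49 mm above the worktop when level, about 41 mm when rocked down.
- corner_b (a point): Centre of the top of the black rubber press pad (24 mm across, 2 mm high) at the near right (-x, -y) corner of the top plate, in the stand's own axes, 74 mm from the middle along each side; moves with the plate. 49 mm above the worktop when level, about 41 mm when rocked down.
- corner_c (a point): Centre of the top of the black rubber press pad (24 mm across, 2 mm high) at the far right (+x, -y) corner of the top plate, in the stand's own axes, 74 mm from the middle along each side; moves with the plate. 49 mm above the worktop when level, about 41 mm when rocked down.
- corner_d (a point): Centre of the top of the black rubber press pad (24 mm across, 2 mm high) at the far left (+x, +y) corner of the top plate, in the stand's own axes, 74 mm from the middle along each side; moves with the plate. 49 mm above the worktop when level, about 41 mm when rocked down.
- leaf_a (a point): Middle of the free edge of the near left (-x, +y) corner's shim leaf: a steel flap 38 mm long, 30 mm wide, 2.5 mm thick, hinged on the top plate 40 mm from its middle on the diagonal to that corner. Fully up, this edge is about 69 mm above the worktop and 72 mm out from the plate's middle; flat, 50 mm up and 78 mm out (plate level).
- shim_a (a joint): Fold of the near left (-x, +y) corner's shim leaf, rad: 0 = standing up at 31 degrees to the plate, 0.55 = flat on the plate. It stands leaning out to its corner and stays where it is left. Pressing straight down near its free edge folds it with about 1 to 5 N; on the rocking corner the plate dips as well.
- leaf_b (a point): Middle of the free edge of the near right (-x, -y) corner's shim leaf: a steel flap 38 mm long, 30 mm wide, 2.5 mm thick, hinged on the top plate 40 mm from its middle on the diagonal to that corner. Fully up, this edge is about 69 mm above the worktop and 72 mm out from the plate's middle; flat, 50 mm up and 78 mm out (plate level).
- shim_b (a joint): Fold of the near right (-x, -y) corner's shim leaf, rad: 0 = standing up at 31 degrees to the plate, 0.55 = flat on the plate. It stands leaning out to its corner and stays where it is left. Pressing straight down near its free edge folds it with about 1 to 5 N; on the rocking corner the plate dips as well.
- leaf_c (a point): Middle of the free edge of the far right (+x, -y) corner's shim leaf: a steel flap 38 mm long, 30 mm wide, 2.5 mm thick, hinged on the top plate 40 mm from its middle on the diagonal to that corner. Fully up, this edge is about 69 mm above the worktop and 72 mm out from the plate's middle; flat, 50 mm up and 78 mm out (plate level).
- shim_c (a joint): Fold of the far right (+x, -y) corner's shim leaf, rad: 0 = standing up at 31 degrees to the plate, 0.55 = flat on the plate. It stands leaning out to its corner and stays where it is left. Pressing straight down near its free edge folds it with about 1 to 5 N; on the rocking corner the plate dips as well.
- leaf_d (a point): Middle of the free edge of the far left (+x, +y) corner's shim leaf: a steel flap 38 mm long, 30 mm wide, 2.5 mm thick, hinged on the top plate 40 mm from its middle on the diagonal to that corner. Fully up, this edge is about 69 mm above the worktop and 72 mm out from the plate's middle; flat, 50 mm up and 78 mm out (plate level).
- shim_d (a joint): Fold of the far left (+x, +y) corner's shim leaf, rad: 0 = standing up at 31 degrees to the plate, 0.55 = flat on the plate. It stands leaning out to its corner and stays where it is left. Pressing straight down near its free edge folds it with about 1 to 5 N; on the rocking corner the plate dips as well.
- amber_flask: small conical flask, 52 x 52 x 85 mm, loose, stands left of the stand; origin at the centre of its underside
- bulb: red rubber pipette bulb, 51 x 51 x 76 mm, loose, stands right of the stand; origin at the centre of its underside
- pen: marker pen 12 x 132 x 12 mm lying loose in front of the stand; origin under its middle, long along y
- forceps: steel tweezers 15 x 131 x 8 mm lying loose behind the stand; origin under their middle, long along y

How it is judged:
On the way:
1. the rocking corner has been pressed down (more than 4.5 mm below level) while all four shim leaves still stand (z of any of corner_a, corner_b, corner_c, corner_d in the frame of base below 0.0445 m and value of joint each of shim_a, shim_b, shim_c, shim_d below 0.22 rad), for 0.1 s.
At the end, for the whole second after the job is handed in: The shim leaf of the corner that rocks is flat on the plate (fold over 0.48 rad of 0.55), that corner stands more than 4.5 mm below level, and the other three leaves still stand (fold under 0.22 rad) (((value of joint shim_a above 0.48 rad and z of corner_a in the frame of base below 0.0445 m and value of joint each of shim_b, shim_c, shim_d below 0.22 rad) or (value of joint shim_b above 0.48 rad and z of corner_b in the frame of base below 0.0445 m and value of joint each of shim_a, shim_c, shim_d below 0.22 rad) or (value of joint shim_c above 0.48 rad and z of corner_c in the frame of base below 0.0445 m and value of joint each of shim_a, shim_b, shim_d below 0.22 rad) or (value of joint shim_d above 0.48 rad and z of corner_d in the frame of base below 0.0445 m and value of joint each of shim_a, shim_b, shim_c below 0.22 rad))); the robot touches nothing.
It fails at once if a second shim leaf is pressed (two leaves folded over 0.25 rad) (value of joint each of shim_a, shim_b above 0.25 rad or value of joint each of shim_a, shim_c above 0.25 rad or value of joint each of shim_a, shim_d above 0.25 rad or value of joint each of shim_b, shim_c above 0.25 rad or value of joint each of shim_b, shim_d above 0.25 rad or value of joint each of shim_c, shim_d above 0.25 rad).
It fails at once if a bystander is moved by more than 30 mm (distance of any of amber_flask, bulb, pen, forceps from where it was at the start of the episode above 0.03 m).
It fails at once if a bystander is lifted off the worktop by more than 15 mm (height (world z) of any of amber_flask, bulb, pen, forceps above 0.015 m).
It also fails if it takes over 54 s, if anything falls off the work surface, if the arm or the gripper's body presses on something with over 40 N, if the wrist force passes 120 N, or if a joint passes its speed limit or range.

## Robot

A 6-joint arm with a two-finger parallel gripper is mounted at the origin on a cart in front of the work surface, level with it; the furniture and walls round the work are solid. World frame = base frame: x ahead of the robot, y to its left, z up, the work surface at z = 0. Lengths are in m, angles in rad, forces in N, time in s.
With the tool pointing down it reaches from about 0.275 to 0.825 m from the base axis. Payload 5.2 kg.
Tool frame: the origin (TCP) lies at the very end of the fingers, on their centre line; the grasp point (between the pads) lies 19 mm behind it; z points along the fingers, x is the direction in which the jaws open and shut, and the axes are right-handed (so a half turn about z gives the same grasp; the last joint's range is limited). The gripper opens to 93 mm and grips with 3 to 60 N. Pads are 15 mm wide; open, the fingers measure 128 mm over their backs; the gripper's body (75 mm by 188 mm) begins 65 mm behind the grasp point.
Start: joints at [-1.432, 0.259, 1.535, -0, 1.348, -0.203], TCP at [0.184, -0.518, 0.219] pointing down, gripper open.
Joint ranges: [-3.14, 3.14], [-0.91, 2.08], [0.19, 2.58], [-1.22, 4.36], [0.22, 2.71], [-3.12, 3.12]. Speed limits (rad/s): [2.57, 2.57, 3.14, 3.14, 3.14, 3.14].

## Interface

Orientations are given as [roll, pitch, yaw] about the fixed x, y, z axes, in that order (R = Rz(yaw) Ry(pitch) Rx(roll)).
In Python, from cell import get_state, camera, ctrl gives the robot as it stands.
- The arm moves only by the tool send_rows, never from a script. Its argument "series" is a list of rows, each a list of 3 entries, a list of its own where there are three numbers: the opening, from -1 (shut) to 1 (fully open), so that 0 is half open, then the shift along the tool's x, y, z in mm, then the turn about the tool's z in degrees. A call has exactly 8 rows; each row is the pose to reach, as a shift and turn from the pose commanded when the call began, along the tool's axes at that moment; what a row does not reach only later rows make up. A row lasts 1/12 s, in which the tool goes at most 41.7 mm and 7.16 degrees, less where a joint would pass 70% of its speed; a pose out of reach is approached as far as the arm can. A call with a gripper value outside its range is refused whole. The fingers move at their own pace and stop on an object; "grip_force" is the grip in N (left out, the last holds). Time passes only in rows, so rows that repeat a pose let the fingers close, or fill a call up. It gives the time, the measured TCP pose, the force and the opening at its end, in the units of the state.
- get_state(): the state, without advancing time (a new reading comes with each control period).
- camera(name): name is "scene" or "top" or "wrist"; returns a dict with "image" (400x640x3 uint8, red, green, blue), "vfov" (degrees; the focal length in pixels is half the picture's height over the tangent of half this angle, whatever the lens; pixels are square), "cx", "cy" (the principal point, pixels), "cam_to_world" (4x4, takes a point from camera to world coordinates); the wrist camera has in their place "hand_eye" (4x4, takes a point from camera to tool coordinates, whose origin is the TCP and whose axes are the tool frame's). Camera axes: x right, y down, z forward; pixel columns grow to the right and rows downward; lengths in m; the calibration is good to about 2 mm. The wrist camera is an equidistant fisheye: a pixel r from the principal point sees the ray r / f radians off the axis. A picture is of the moment at which its call begins: read the wrist's pose just before it. There is no depth.
- ctrl.hand_in(): hands the job in, once; it reports no verdict.
The state is a dict: "time_s": time; "joint_pos": joint angles; "qvel": joint speeds; "tau": joint torques, N m; "ee_pos": TCP position; "tcp_rot": TCP orientation; "ft_force": force on the tool from outside, world axes, zero at the start; "ft_torque": the same for the moment, N m; "gripper_width": finger opening in m.
Only numpy, scipy, OpenCV 4.12 (cv2) and the standard library are available. Lean on these libraries where they do the work, as an engineer would, in place of code of your own. Each camera call takes 0.05 s, during which the arm holds its last target. There are 200 camera calls.

## Working session

There is one attempt and no reset: what is moved stays moved. The work goes in short steps, Python scripts to look and compute and a tool call to move; the robot and the scene stay as the last step left them, time stands still between calls to the robot, and variables do not carry over. Pictures are saved under pics/ and viewed, about 8 in all and at most 12, crops included, and the job is handed in when it is done.

Besides the shell and the picture viewer there is one more tool, called after "Request:" as name([rows], argument=value, ...), one row to a line, values as JSON. send_rows: Moves the arm, as the interface text tells. Its arguments: {"type":"object","properties":{"series":{"type":"array"},"grip_force":{"type":"number"}},"required":["series"]}

```bash
mkdir -p pics; python3 - <<'E'
from cell import get_state,camera
import cv2,numpy as np
s=get_state();print({k:np.round(v,3).tolist() for k,v in s.items()})
for n in("top","scene"):
    c=camera(n);cv2.imwrite(f"pics/{n}0.png",c["image"][:,:,::-1])
    print(n,c["vfov"],c["cx"],c["cy"],np.round(c["cam_to_world"],4).tolist())
E
```

```text
{'time_s': 0.0, 'joint_pos': [-1.432, 0.259, 1.536, 0.0, 1.348, -0.203], 'qvel': [-0.0, -0.001, -0.001, -0.0, 0.0, 0.001], 'tau': [-0.001, -43.731, -28.4, 0.072, 0.042, -0.0], 'ee_pos': [0.184, -0.518, 0.218], 'tcp_rot': [-3.141, 0.002, -1.229], 'ft_force': [-0.234, -0.936, 0.551], 'ft_torque': [0.002, 0.011, -0.003], 'gripper_width': 0.093}
top 43.114024371878756 312.5206033913018 197.1113474487318 [[0.0474, -0.9725, 0.2279, 0.3036], [-0.9989, -0.0454, 0.014, 0.0222], [-0.0033, -0.2283, -0.9736, 1.1021], [0.0, 0.0, 0.0, 1.0]]
scene 56.46764264293567 319.1693853578206 194.06537922725067 [[-0.7847, -0.3776, 0.4917, 0.1139], [-0.6198, 0.4932, -0.6104, 0.6054], [-0.012, -0.7837, -0.621, 0.6606], [0.0, 0.0, 0.0, 1.0]]
```

View pics/top0.png

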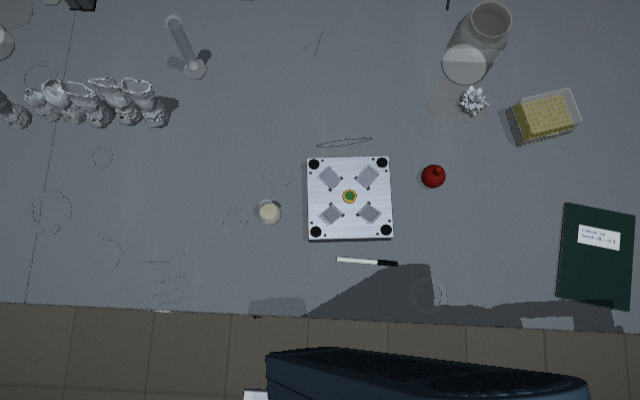

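View pics/scene0.png

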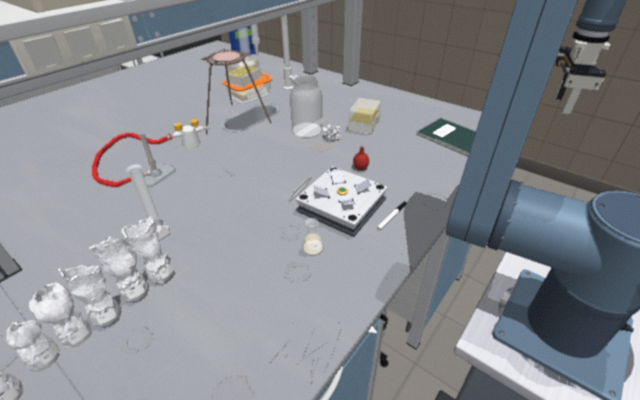

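The top view shows the stand centred near pixel (349,197), with pads near (314,164), (382,162), (316,231) and (386,230). All four leaves are standing. The flask is at (270,212), the bulb at (433,176), the pen at (367,261) and the tweezers at (344,142). The scene view agrees.

```bash
cat > h.py <<'E'
import numpy as np,cv2
from scipy.spatial.transform import Rotation as R
from cell import get_state,camera
def ray(c,px,z):
    f=200/np.tan(np.radians(c["vfov"]/2));T=c["cam_to_world"]
    d=T[:3,:3]@np.array([(px[0]-c["cx"])/f,(px[1]-c["cy"])/f,1]);o=T[:3,3]
    return o+d*(z-o[2])/d[2]
def to_tool(p):
    s=get_state();return np.round(1000*R.from_euler("xyz",s["tcp_rot"]).as_matrix().T@(np.array(p)-s["ee_pos"]),1)
E
python3 - <<'E'
from h import *
import json
c=camera("top");g=cv2.cvtColor(c["image"],cv2.COLOR_RGB2GRAY)
P={}
for n,(u,v) in dict(a=(316,231),b=(386,230),c=(382,162),d=(314,164)).items():
    w=g[v-9:v+10,u-9:u+10];m=(w<60).astype(np.uint8)
    k,l,st,ce=cv2.connectedComponentsWithStats(m);i=1+np.argmax(st[1:,4])
    P[n]=ray(c,ce[i]+[u-9,v-9],.049);print(n,st[i,4],ce[i]+[u-9,v-9],P[n].round(4))
C=sum(P.values())/4;print("mid",C.round(4))
for n in P:
    d=(P[n]-C)[:2];print(n,np.linalg.norm(d).round(4),np.degrees(np.arctan2(d[1],d[0])).round(1),"tool",to_tool(P[n]))
json.dump({k:v.tolist() for k,v in P.items()},open("pads.json","w"))
E
```

```text
a 87 [315.43678161 231.3908046 ] [0.4764 0.0277 0.049 ]
b 88 [385.70454545 229.42045455] [ 0.4875 -0.1198  0.049 ]
c 78 [381.5 162. ] [ 0.6353 -0.1086  0.049 ]
d 81 [313.5308642  163.75308642] [0.6244 0.0386 0.049 ]
mid [ 0.5559 -0.0405  0.049 ]
a 0.1048 139.4 tool [-415.8 -458.   169.7]
b 0.1047 -130.8 tool [-273.1 -419.   169.5]
c 0.1045 -40.6 tool [-234.2 -562.   169.5]
d 0.1047 49.1 tool [-376.5 -601.1  169.7]
```

Request:
send_rows([
  [-1,[-34,-52,10],-4],
  [-1,[-68,-104,20],-8],
  [-1,[-102,-155,30],-12],
  [-1,[-136,-207,40],-16],
  [-1,[-170,-259,50],-20],
  [-1,[-204,-311,60],-24],
  [-1,[-238,-363,70],-27],
  [-1,[-273,-419,80],-29.6],
], grip_force=20)

```text
time_s: 0.82
ee_pos: [0.384, -0.2541, 0.1654]
tcp_rot: [-3.142, 0.0, -0.71]
ft_force: [1.3, -0.6, -0.6]
gripper_width: 0.0444
```

```bash
cat > t.py <<'E'
from h import *
import json,sys
P={k:np.array(v) for k,v in json.load(open("pads.json")).items()};C=sum(P.values())/4
s=get_state();print(s["time_s"],s["ee_pos"].round(4) if hasattr(s["ee_pos"],'round') else s["ee_pos"],s["tcp_rot"],"F",s["ft_force"],s["gripper_width"])
for k in P:
    u=(P[k]-C)/np.linalg.norm(P[k]-C)
    print(k,"pad",to_tool(P[k]+.003*u),"leaf",to_tool(C+.070*u))
E
python3 t.py
```

```text
0.8167 [ 0.384  -0.2541  0.1654] [-3.14157309e+00  2.02586577e-05 -7.10040662e-01] F [ 1.25184517 -0.60895636 -0.6089685 ] 0.04437338496103244
a pad [-116.6 -273.9  116.4] leaf [ -78.9 -274.   116.4]
b pad [  -9.1 -166.3  116.4] leaf [  -9.  -204.   116.4]
c pad [  98.7 -274.2  116.4] leaf [  61.1 -274.1  116.4]
d pad [  -8.5 -381.8  116.4] leaf [  -8.6 -344.   116.4]
```

Request:
send_rows([
  [-1,[-2,-35,10],0],
  [-1,[-4,-70,20],0],
  [-1,[-6,-105,35],0],
  [-1,[-8,-140,45],0],
  [-1,[-9,-166,55],0],
  [-1,[-9,-166,65],0],
  [-1,[-9,-166,75],0],
  [-1,[-9,-166,85],0],
])

```text
time_s: 1.48
ee_pos: [0.4846, -0.1247, 0.0798]
tcp_rot: [3.141, 0.0, -0.712]
ft_force: [0.5, 0.5, 0.2]
gripper_width: 0.0004
```

```bash
python3 t.py
```

```text
1.4833 [ 0.4846 -0.1247  0.0798] [ 3.14100630e+00  4.37546997e-04 -7.11532434e-01] F [0.46556774 0.45981071 0.15807924] 0.0003627295439678036
a pad [-108.7 -110.    30.7] leaf [ -70.9 -110.1   30.7]
b pad [-1.  -2.6 30.8] leaf [ -1.  -40.3  30.7]
c pad [ 106.6 -110.6   30.7] leaf [  69.1 -110.5   30.7]
d pad [  -0.7 -218.    30.6] leaf [  -0.8 -180.3   30.7]
```

Request:
send_rows([
  [-1,[-1,-2,10],0],
  [-1,[-1,-2,20],0],
  [-1,[-1,-2,26],0],
  [-1,[-1,-2,29],0],
  [-1,[-1,-2,31],0],
  [-1,[-1,-2,32],0],
  [-1,[-1,-2,33],0],
  [-1,[-1,-2,33],0],
])

```text
time_s: 2.15
ee_pos: [0.4854, -0.1229, 0.0485]
tcp_rot: [3.141, -0.001, -0.712]
ft_force: [-3.3, -0.1, 6.4]
gripper_width: 0.0007
```

Request:
send_rows([
  [-1,[0,0,-20],0],
  [-1,[-15,-15,-35],0],
  [-1,[-40,-40,-35],0],
  [-1,[-66,-66,-35],0],
  [-1,[-90,-90,-35],0],
  [-1,[-107.5,-107.5,-35],0],
  [-1,[-107.5,-107.5,-25],0],
  [-1,[-107.5,-107.5,-10],0],
])

```text
time_s: 2.82
ee_pos: [0.4761, 0.0308, 0.0593]
tcp_rot: [-3.139, -0.004, -0.709]
ft_force: [0.8, 0.2, -0.1]
gripper_width: 0.0002
```

Request:
send_rows([
  [-1,[0,0,4],0],
  [-1,[0,0,7],0],
  [-1,[0,0,8],0],
  [-1,[0,0,9],0],
  [-1,[0,0,10],0],
  [-1,[0,0,10],0],
  [-1,[0,0,10],0],
  [-1,[0,0,10],0],
])

```text
time_s: 3.48
ee_pos: [0.475, 0.0289, 0.0485]
tcp_rot: [-3.141, -0.001, -0.713]
ft_force: [-1.8, 0.1, 6.6]
gripper_width: 0.0006
```

```bash
python3 t.py
```

```text
3.4833 [0.475  0.0289 0.0485] [-3.14103076e+00 -1.01776497e-03 -7.12850736e-01] F [-1.81937849  0.06951669  6.62573344] 0.0005500225383718579
a pad [-1.1  0.  -0.5] leaf [36.6 -0.1 -0.5]
b pad [106.8 107.3  -0.5] leaf [106.7  69.6  -0.4]
c pad [214.2  -0.8  -0.3] leaf [176.6  -0.7  -0.3]
d pad [ 106.7 -108.1   -0.3] leaf [106.7 -70.4  -0.4]
```

a is solid as well (6.6 N at 48.5 mm). Next is d.

Request:
send_rows([
  [-1,[0,0,-20],0],
  [-1,[15,-15,-35],0],
  [-1,[40,-40,-35],0],
  [-1,[66,-66,-35],0],
  [-1,[90,-90,-35],0],
  [-1,[107,-108,-35],0],
  [-1,[107,-108,-25],0],
  [-1,[107,-108,-10],0],
])

```text
time_s: 4.15
ee_pos: [0.6285, 0.0407, 0.0584]
tcp_rot: [-3.139, -0.003, -0.712]
ft_force: [-0.5, 0.0, -1.2]
gripper_width: 0.0005
```

Request:
send_rows([
  [-1,[0,0,4],0],
  [-1,[0,0,7],0],
  [-1,[0,0,8],0],
  [-1,[0,0,9],0],
  [-1,[0,0,10],0],
  [-1,[0,0,10],0],
  [-1,[0,0,10],0],
  [-1,[0,0,10],0],
])

```text
time_s: 4.82
ee_pos: [0.6262, 0.0409, 0.0486]
tcp_rot: [-3.141, -0.001, -0.712]
ft_force: [-2.9, -0.5, 6.2]
gripper_width: 0.0003
```

```bash
python3 t.py
```

```text
4.8167 [0.6262 0.0409 0.0486] [-3.14123825e+00 -8.05888943e-04 -7.12329615e-01] F [-2.9466212  -0.49926541  6.15034561] 0.0003352633052860513
a pad [-107.7  108.    -0.5] leaf [-70.  107.9  -0.5]
b pad [ 1.000e-01  2.154e+02 -5.000e-01] leaf [ 1.000e-01  1.776e+02 -5.000e-01]
c pad [107.6 107.3  -0.4] leaf [ 70.  107.4  -0.4]
d pad [ 0.2 -0.1 -0.4] leaf [ 0.1 37.6 -0.4]
```

Request:
send_rows([
  [-1,[0,0,-20],0],
  [-1,[15,15,-35],0],
  [-1,[40,40,-35],0],
  [-1,[66,66,-35],0],
  [-1,[90,90,-35],0],
  [-1,[107.5,107.5,-35],0],
  [-1,[107.5,107.5,-25],0],
  [-1,[107.5,107.5,-10],0],
])

```text
time_s: 5.48
ee_pos: [0.6387, -0.1129, 0.0587]
tcp_rot: [-3.14, -0.004, -0.715]
ft_force: [-0.6, 1.5, -0.4]
gripper_width: 0.0004
```

Request:
send_rows([
  [-1,[0,0,4],0],
  [-1,[0,0,7],0],
  [-1,[0,0,8],0],
  [-1,[0,0,9],0],
  [-1,[0,0,10],0],
  [-1,[0,0,10],0],
  [-1,[0,0,10],0],
  [-1,[0,0,10],0],
])

```text
time_s: 6.15
ee_pos: [0.6375, -0.1105, 0.0482]
tcp_rot: [-3.141, -0.001, -0.712]
ft_force: [-0.3, -0.1, 0.4]
gripper_width: 0.0006
```

Request:
send_rows([
  [-1,[0,0,2],0],
  [-1,[0,0,4],0],
  [-1,[0,0,5],0],
  [-1,[0,0,6],0],
  [-1,[0,0,7],0],
  [-1,[0,0,8],0],
  [-1,[0,0,9],0],
  [-1,[0,0,9],0],
])

```text
time_s: 6.82
ee_pos: [0.6374, -0.1107, 0.0407]
tcp_rot: [-3.141, -0.001, -0.712]
ft_force: [-3.7, 1.4, 12.9]
gripper_width: 0.0009
```

```bash
python3 t.py
```

```text
6.8167 [ 0.6374 -0.1107  0.0407] [-3.14134213e+00 -1.07235043e-03 -7.12289544e-01] F [-3.74222761  1.37330326 12.91225793] 0.0008607424780198627
a pad [-215.3    0.5   -8.5] leaf [-177.5    0.4   -8.5]
b pad [-107.5  107.9   -8.5] leaf [-107.5   70.2   -8.5]
c pad [ 0.  -0.2 -8.3] leaf [-37.5  -0.1  -8.4]
d pad [-107.4 -107.6   -8.4] leaf [-107.4  -69.8   -8.4]
```

c rocks: it went down to 40.7 mm with 12.9 N at the stop, while the other three held at 48.5 mm. Next I lift, move over leaf c and press it.

Request:
send_rows([
  [-1,[0,0,-15],0],
  [-1,[0,0,-30],0],
  [-1,[0,0,-42],0],
  [-1,[-10,0,-42],0],
  [-1,[-25,0,-42],0],
  [-1,[-35,0,-42],0],
  [-1,[-35,0,-42],0],
  [-1,[-35,0,-38],0],
])

```text
time_s: 7.48
ee_pos: [0.6106, -0.0872, 0.0769]
tcp_rot: [-3.141, -0.001, -0.712]
ft_force: [1.3, 0.3, -0.1]
gripper_width: 0.0001
```

```bash
python3 t.py; python3 - <<'E'
from h import *
i=camera("scene")["image"][140:260,260:420,::-1];cv2.imwrite("pics/s1.png",cv2.resize(i,None,fx=4,fy=4,interpolation=2))
E
```

```text
7.4833 [ 0.6106 -0.0872  0.0769] [-3.14136473e+00 -6.94759393e-04 -7.11593093e-01] F [ 1.34685245  0.29853263 -0.05332419] 0.00012018731122715869
a pad [-179.7    0.6   27.8] leaf [-141.9    0.5   27.8]
b pad [-71.9 108.1  27.9] leaf [-71.9  70.3  27.9]
c pad [35.6  0.  28. ] leaf [-1.9  0.1 27.9]
d pad [ -71.7 -107.4   27.9] leaf [-71.8 -69.7  27.9]
```

View pics/s1.png

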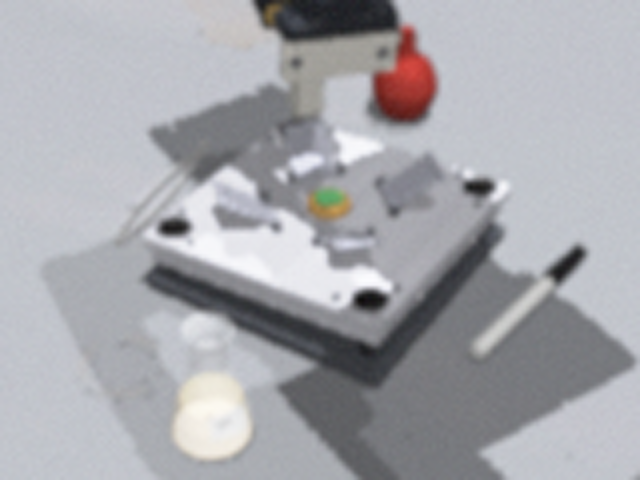

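The crop shows the plate tilted down at the far corner and all four leaves standing. The closed fingers (305,105) are over leaf c (310,140), and the bystanders are in place.

Request:
send_rows([
  [-1,[0,0,5],0],
  [-1,[0,0,10],0],
  [-1,[0,0,15],0],
  [-1,[0,0,19],0],
  [-1,[0,0,22],0],
  [-1,[0,0,25],0],
  [-1,[0,0,28],0],
  [-1,[0,0,28],0],
])

```text
time_s: 8.2
ee_pos: [0.6104, -0.0877, 0.048]
tcp_rot: [3.141, 0.001, -0.712]
ft_force: [0.3, 0.6, 0.3]
gripper_width: 0.0006
```

Request:
send_rows([
  [-1,[0,0,1],0],
  [-1,[0,0,2],0],
  [-1,[0,0,3],0],
  [-1,[0,0,4],0],
  [-1,[0,0,4],0],
  [-1,[0,0,4],0],
  [-1,[0,0,4],0],
  [-1,[0,0,4],0],
])

```text
time_s: 8.87
ee_pos: [0.6105, -0.0876, 0.0455]
tcp_rot: [-3.142, -0.0, -0.712]
ft_force: [-3.2, 0.6, 6.4]
gripper_width: 0.0004
```

Request:
send_rows([
  [-1,[0,0,1],0],
  [-1,[0,0,2],0],
  [-1,[0,0,3],0],
  [-1,[0,0,3],0],
  [-1,[0,0,3],0],
  [-1,[0,0,3],0],
  [-1,[0,0,3],0],
  [-1,[0,0,3],0],
])

```text
time_s: 9.53
ee_pos: [0.6108, -0.0876, 0.0449]
tcp_rot: [-3.141, -0.002, -0.712]
ft_force: [-7.0, 2.7, 21.1]
gripper_width: 0.0006
```

Hard stop: 21 N for only 0.6 mm more. I'll lift straight up, back away towards the robot and look.

Request:
send_rows([
  [-1,[0,0,-15],0],
  [-1,[0,0,-40],0],
  [-1,[0,0,-75],0],
  [-1,[0,0,-110],0],
  [-1,[0,0,-145],0],
  [-1,[-20,20,-170],0],
  [-1,[-50,50,-175],0],
  [-1,[-80,80,-175],0],
])

```text
time_s: 10.2
ee_pos: [0.5003, -0.0963, 0.219]
tcp_rot: [-3.14, -0.005, -0.711]
ft_force: [0.1, -1.5, 0.2]
gripper_width: 0.0002
```

Request:
send_rows([
  [-1,[-15,25,0],0],
  [-1,[-30,50,0],0],
  [-1,[-45,75,0],0],
  [-1,[-60,100,0],0],
  [-1,[-60,125,0],0],
  [-1,[-60,150,0],0],
  [-1,[-60,150,0],0],
  [-1,[-60,150,0],0],
])

```text
time_s: 10.87
ee_pos: [0.3558, -0.1707, 0.2169]
tcp_rot: [-3.141, -0.001, -0.715]
ft_force: [-0.4, 0.8, 1.2]
gripper_width: 0.0004
```

```bash
python3 t.py|head -1; python3 - <<'E'
from h import *
i=camera("scene")["image"][140:260,260:420,::-1];cv2.imwrite("pics/s2.png",cv2.resize(i,None,fx=4,fy=4,interpolation=2))
i=camera("top")["image"][125:275,250:450,::-1];cv2.imwrite("pics/t2.png",cv2.resize(i,None,fx=4,fy=4,interpolation=2))
E
```

```text
10.8667 [ 0.3558 -0.1707  0.2169] [-3.14118522e+00 -7.40026821e-04 -7.15474988e-01] F [-0.42048207  0.75683421  1.2174894 ] 0.00044479090849418063
```

View pics/s2.png

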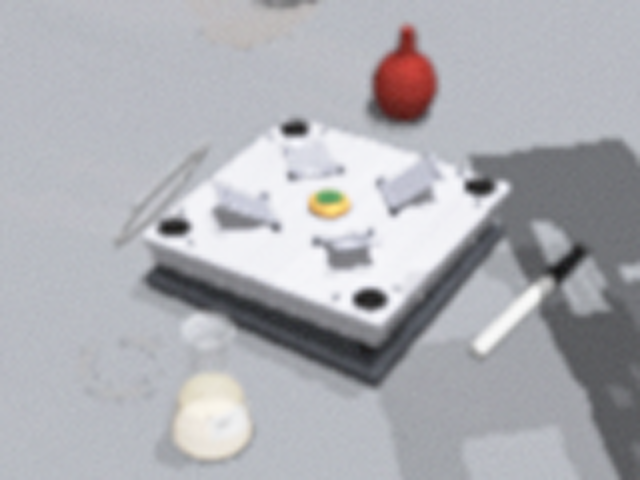

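View pics/t2.png

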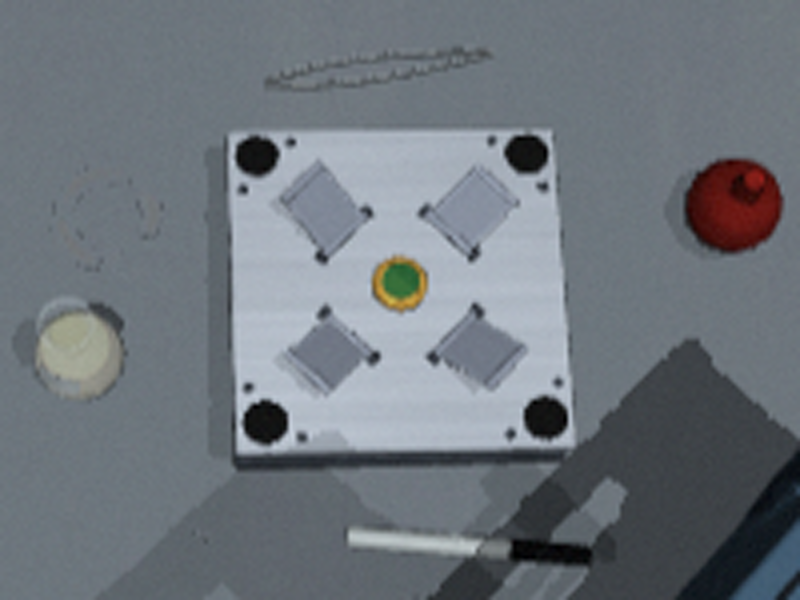

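Both views show leaf c lying flat with no shadow under it, at scene (312,160) and top (472,205). The other three leaves stand and cast shadows, the plate is still dipped at c, and the bystanders are unmoved.

```bash
python3 -c "
from cell import ctrl
print(ctrl.hand_in())"
```

```text
the job is handed in; nothing more can be done
None
```

The rocking corner was c (far right). I pressed it down, folded its shim leaf flat and handed the job in at about 11 s of the 54 s allowed. The hand-in gives no verdict.

- **Finding the corner:** I pressed the pads with closed fingertips. Corners a, b and d held firm, at about 48.5 mm under 6 to 7 N. Corner c gave way and went down to 40.7 mm, while all four leaves were still standing.
- **Pressing the leaf:** I pressed leaf c near its free edge until it stopped hard, with the fingertips at 44.9 mm and 21 N. That height matches a flat leaf on the dipped plate.
- **Last checks:** After I backed the arm away, both camera views showed leaf c flat and the plate still down at c. The other three leaves were standing and the flask, bulb, pen and tweezers had not moved. The arm was clear, about 0.2 m above the worktop.

No checks failed or disagreed. The fold angle and the final height of corner c were judged from the pictures and the contact heights, not measured directly.

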